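# Slide the panel under the jig's lip and snap it down

## Task

Load the primed panel into the painting jig: gently, without forcing anything, slide it along the deck until its leading edge is tucked under the aluminium lip, then press its trailing edge down until the panel lies flat on the bed and the sprung catch has snapped out over it. Leave the paint bottle, tape, brush and ink bottles around the jig where they are.

Things in the scene. Friction and masses are not known exactly. Their poses are not given: they have to be found in the camera images.
- panel_center (a point): Centre (half-way up) of the loose primed painting panel: a rigid wooden rectangle 140 x 110 x 12 mm, white on top, about 0.3 kg, square edges. x along the 140 mm length, y along the width, z up out of the white face. It starts flat on the jig's deck, askew and off-centre, one 110 mm edge towards the lip.
- jig: Fixed wooden panel jig, 375 mm long (x) by 146 wide (y). Origin on the table, on the centre line, right below the step between deck and bed; x points from deck to lip, z up. Along x: deck from -220 mm to the step at 0, bed recess from 0 to the back stop at 144. Rails beside the bed (tops at height 34 mm) end the bed sideways. All heights here are above the table.
- deck_middle (a point): Middle of the flat deck top, height 32 mm, jig x -110. Two low guides on the deck (tops at height 40) flare from 115 mm apart at the step to about 140 mm apart 48 mm before it. A panel pushed along tips over the step once its middle has passed it; its leading edge then slides along the bed floor.
- bed_middle (a point): Middle of the bed floor, height 10 mm, jig x 72. The bed is 144 mm long and 115 wide: a panel lying home has its top at height 22, with 4 mm play lengthwise and 5 mm sideways. The trailing edge comes off the deck into the bed only when the leading edge is under the lip and almost at the back stop.
- lip_edge (a point): Middle of the lower front edge of the thin aluminium lip over the far end of the bed. The lip runs from jig x 130 to past the back stop at 144; underside at height 26.5 mm, top at 30.5. The panel's leading edge must go beneath it.
- catch (a joint): Sprung steel catch in the middle of the step, 36 mm wide. 0 = out: nose 7 mm over the bed, steep polished sloping top, flat underside at height 22.8 mm. Value (m) grows as it is pushed back, to 0.009; spring 2.5 to 5 N. The trailing edge comes to rest on the slope; roughly 5 to 15 N pressed down on the panel near that edge drives it past and the nose springs out over it.
- bottle_slate: Bystander, to be left alone: white-topped paint bottle with slate-grey band, 65 mm wide, 154 mm high, beyond the lip end of the jig. Origin at the centre of its underside.
- tape_1: Bystander, to be left alone: roll of masking tape lying flat, 94 mm wide, 25 mm high, beyond the lip end of the jig. Origin at the centre of its underside.
- brush_wide: Bystander, to be left alone: wide flat paint brush, 250 mm long, 17 mm high, lying alongside the jig on the side away from the robot. Origin at the centre of its underside.
- ink_lying: Bystander, to be left alone: ink bottle lying on its side, 90 x 31 x 30 mm, on the robot's side of the jig's deck. Origin at the centre of its underside.
- ink_plum: Bystander, to be left alone: dropper ink bottle standing upright, 25 mm wide, 80 mm high, beside the bed on the robot's side of the jig. Origin at the centre of its underside.
Mind the look-alikes: they are no part of the job. There is more than one size of the part that bears panel_center; the job needs the larger.

How it is judged:
On the way, in this order (a step that is already met when the one before it is completed fails the run):
1. the leading edge is tucked under the lip while the trailing edge is still up (x of panel_center in the frame of jig above 0.0645 m and z of panel_center in the frame of jig below 0.031 m and angle between panel_center's own z axis and vertical above 0.045 rad), for 0.1 s.
2. the trailing edge is down and the catch has snapped out over it (z of panel_center in the frame of jig between 0.0135 and 0.0185 m and x of panel_center in the frame of jig between 0.068 and 0.077 m and angle between panel_center's own z axis and vertical below 0.035 rad and value of joint catch below 0.0025 m), for 0.2 s.
At the end, for the whole second after the job is handed in: The panel lies white side up, flat on the jig's bed (centre 13.5 to 18.5 mm above the table, within 2 degrees of level), 68 to 77 mm from the step so that its leading edge is under the lip, at rest, and the catch is out again (less than 2.5 mm pushed back) (all of step 2 and linear speed of panel below 0.01 m/s); the robot touches nothing.
It fails at once if a bystander is moved more than 25 mm (distance of any of bottle_slate, tape_1, brush_wide, ink_lying, ink_plum from where it was at the start of the episode above 0.025 m).
It fails at once if the robot pushes or presses the panel with more than 45 N (contact force between the arm and panel above 45 N).
It fails at once if the fingers push or press the panel with more than 45 N (contact force between the fingers and panel above 45 N).
It also fails if it takes over 69 s, if anything falls off the work surface, if the arm or the gripper's body presses on something with over 40 N, if the wrist force passes 120 N, or if a joint passes its speed limit or range.

## Robot

A 6-joint arm with a two-finger parallel gripper is mounted at the origin on the work surface; the furniture and walls round the work are solid. World frame = base frame: x ahead of the robot, y to its left, z up, the work surface at z = 0. Lengths are in m, angles in rad, forces in N, time in s.
With the tool pointing down it reaches from about 0.4 to 0.825 m from the base axis. Payload 7 kg.
Tool frame: the origin (TCP) lies midway between the tips of the shut fingers; the grasp point (between the pads) lies arm.hold_point_z behind it (arm.hold_point_z is the distance from the TCP to the grasp point, in m); z points along the fingers, y is the line along which they close (so a half turn about z gives the same grasp; the last joint's range is limited). The gripper opens to 88 mm and grips with 3 to 60 N. Pads are 19 mm wide; open, the fingers measure 130 mm over their backs; the gripper's body (78 mm by 193 mm) begins 47 mm behind the grasp point.
Start: joints at [0.288, 0.359, 0.012, 0, -1.224, -0.288], TCP at [0.675, -0, 0.227] pointing down, gripper open.
Joint ranges: [-3.07, 3.07], [-1.43, 2.12], [-1.02, 1.25], [-3.03, 1.67], [-3.05, -0], [-3.03, 3.03]. Speed limits (rad/s): [2.39, 2.39, 3.01, 3.14, 3.14, 3.14].

## Interface

Orientations are given as [roll, pitch, yaw] about the fixed x, y, z axes, in that order (R = Rz(yaw) Ry(pitch) Rx(roll)).
In Python, from station import arm gives the robot as it stands.
- The arm moves only by the shell command python3 -m crank 'ROWS' [OPENING] [FORCE]. ROWS is JSON, a list that holds one entry, the list of rows, each a list of 4 numbers: the shift along the tool's x, y, z in units of 25 mm (1.0 is 25 mm), then the turn about the tool's z in units of 5 degrees (1.0 is 5 degrees). A call has 1 to 12 rows; each row is the pose to reach, as a shift and turn from the pose commanded when the call began, along the tool's axes at that moment; what a row does not reach only later rows make up. A row lasts 1/8 s, in which the tool goes at most 62.5 mm and 10.7 degrees, less where a joint would pass 70% of its speed; a pose out of reach is approached as far as the arm can. A call with a gripper value outside its range is refused whole. OPENING is the closure, from 0 (fully open) to 1 (shut), set as the call begins (- or left out, the last holds). The fingers move at their own pace and stop on an object; FORCE is the grip in N (left out, the last holds). Time passes only in rows, so rows that repeat a pose let the fingers close. It gives the time, the measured TCP pose, the force, the opening and the grip force at its end, in the units of the state.
- arm.get_state(): the state, without advancing time (a new reading comes with each control period).
- arm.grab_frame(name): name is "scene" or "side" or "wrist"; returns (picture, depth): 480x640x3 uint8, red, green, blue; 480x640 float32, m along the optical axis (not along the pixel's ray), 0 where there is no reading.
- arm.get_calibration(name): a dict with "mtx" (3x3 intrinsics, pixels), "k1" (the pictures are not rectified: a ray, as slopes to the right and down, at radius r is drawn at 1 + k1 r^2 times it, then the intrinsics apply), "R" (3x3) and "t" (3): a world point X has camera coordinates R X + t; the wrist camera has in their place "mount" (4x4, takes a point from camera to tool coordinates, whose origin is the TCP and whose axes are the flange's). Camera axes: x right, y down, z forward; pixel columns grow to the right and rows downward; lengths in m; the calibration is good to about 2 mm. A picture is of the moment at which its call begins: read the wrist's pose just before it. get_calibration takes no time and is no camera call.
- arm.job_done(): hands the job in; it is judged then, once.
Trained networks look in the newest picture that a camera, given by its name, has taken for a name from the list of things; names that differ only in an ending like _2 or _b are one class to them, and where a whole thing is asked for, a point or a joint stands for the part that bears it (a point fixed in the world has none). Each returns a list of dicts, best first, with "score" (0 to 1); they miss things now and then, are a little off and sometimes report something else, mostly with a low value. They report only what shows in the picture. A call takes as long as a camera call. They do not tell look-alikes from the thing itself.
- arm.recognise(thing, camera): "extent" ([left, top, width, height] in pixels, round what is visible of it).
- arm.trace(thing, camera): "mask" (480x640 bool, what is visible of it) and "extent" ([left, top, width, height] in pixels, round what is visible of it).
The state is a dict: "t": time; "q": joint angles; "qd": joint speeds; "joint_efforts": joint torques, N m; "eef_pos": TCP position; "ee_rot": TCP orientation; "force": force on the tool from outside, world axes, zero at the start; "moment": the same for the moment, N m; "width": finger opening in m; "gripper_force": force on a finger pad.
Only numpy, scipy, OpenCV 4.12 (cv2) and the standard library are available. Lean on these libraries where they do the work, as an engineer would, in place of code of your own. Each camera call takes 0.05 s, during which the arm holds its last target. There are 200 camera calls.

## Working session

There is one attempt and no reset: what is moved stays moved. The work goes in short steps, Python scripts to look and compute and a shell command to move; the robot and the scene stay as the last step left them, time stands still between calls to the robot, and variables do not carry over. Pictures are saved under pics/ and viewed, at most 10 in all, crops included, and the job is handed in when it is done.

```bash
mkdir -p pics; ls; cat > h.py <<'E'
import numpy as np, cv2
from station import arm
from scipy.spatial.transform import Rotation as Ro
def grab(n,fn=None):
    s=arm.get_state(); rgb,d=arm.grab_frame(n); c=arm.get_calibration(n)
    if fn: cv2.imwrite('pics/'+fn,cv2.cvtColor(rgb,cv2.COLOR_RGB2BGR))
    return s,rgb,d,c
def world(us,vs,ds,c,s):
    K=np.array(c['mtx']); x=(np.asarray(us,float)-K[0,2])/K[0,0]; y=(np.asarray(vs,float)-K[1,2])/K[1,1]
    X,Y=x.copy(),y.copy()
    for _ in range(8):
        f=1+c['k1']*(X*X+Y*Y); X,Y=x/f,y/f
    P=np.stack([X,Y,np.ones_like(X)],-1)*np.asarray(ds)[...,None]
    if 'mount' in c:
        M=np.array(c['mount']); P=P@M[:3,:3].T+M[:3,3]
        return P@Ro.from_euler('xyz',s['ee_rot']).as_matrix().T+np.array(s['eef_pos'])
    return (P-np.array(c['t']))@np.array(c['R'])
E
python3 - <<'E'
from h import *
print(arm.get_state(), arm.hold_point_z)
for n in('scene','side','wrist'):
    s,rgb,d,c=grab(n,n+'0.png'); print(n,c)
E
```

```text
pics
{'t': 0.0, 'q': array([ 2.88129943e-01,  3.59393209e-01,  1.10486858e-02, -3.76450005e-04,
       -1.22410906e+00, -2.88109373e-01]), 'qd': array([ 0.00041956, -0.00107529,  0.00012725,  0.00074126, -0.0005179 ,
        0.00121429]), 'joint_efforts': array([-8.00930356e-04, -5.82726967e+01,  2.93058443e+01,  6.99745238e+00,
        6.93249181e-03, -2.06530804e-04]), 'eef_pos': array([ 6.74496327e-01, -1.48986706e-06,  2.25609441e-01]), 'ee_rot': array([ 3.13990314e+00, -1.31644329e-04, -1.57090385e+00]), 'force': array([ 0.03578366, -0.03492453,  0.38568563]), 'moment': array([ 0.0132286 , -0.00569025,  0.03867492]), 'gripper_force': 0.0, 'width': 0.08765525485704564} 0.0188
scene {'mtx': array([[614.72419682,   0.        , 314.12062358],
       [  0.        , 614.72419682, 239.73232774],
       [  0.        ,   0.        ,   1.        ]]), 'k1': -0.03884104489750144, 'R': array([[ 0.79202661, -0.61023376, -0.01756726],
       [-0.36027278, -0.44398257, -0.82041636],
       [ 0.4928462 ,  0.65612059, -0.57149663]]), 't': array([-0.40158041,  0.25346233,  0.86334398])}
side {'mtx
[... 237 characters left out ...]
],
       [-0.1183669 , -0.58268811, -0.80402975],
       [ 0.1670498 ,  0.78649616, -0.59457393]]), 't': array([-0.4978178 ,  0.117661  ,  1.09993553])}
wrist {'mtx': array([[415.31875059,   0.        , 322.77668361],
       [  0.        , 415.31875059, 244.38330064],
       [  0.        ,   0.        ,   1.        ]]), 'k1': 0.02352506647706073, 'mount': array([[ 6.91685648e-04, -9.51680868e-01, -3.07088012e-01,
         8.36069165e-02],
       [ 9.99999468e-01,  8.93360653e-04, -5.16167858e-04,
         4.07764901e-04],
       [ 7.65567422e-04, -3.07087492e-01,  9.51680979e-01,
        -1.57631591e-01],
       [ 0.00000000e+00,  0.00000000e+00,  0.00000000e+00,
         1.00000000e+00]])}
```

View pics/scene0.png

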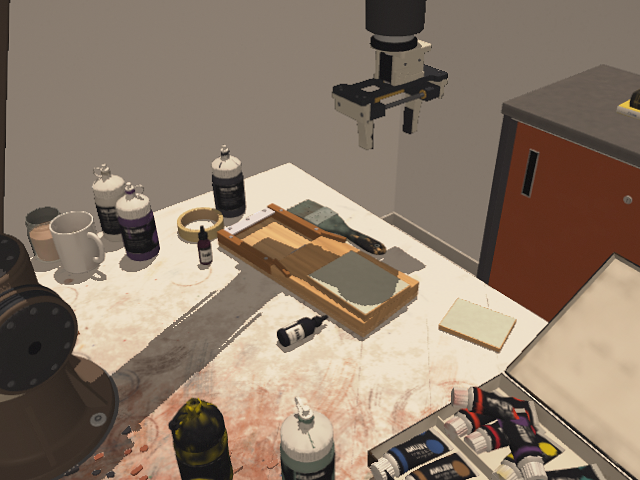

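View pics/side0.png

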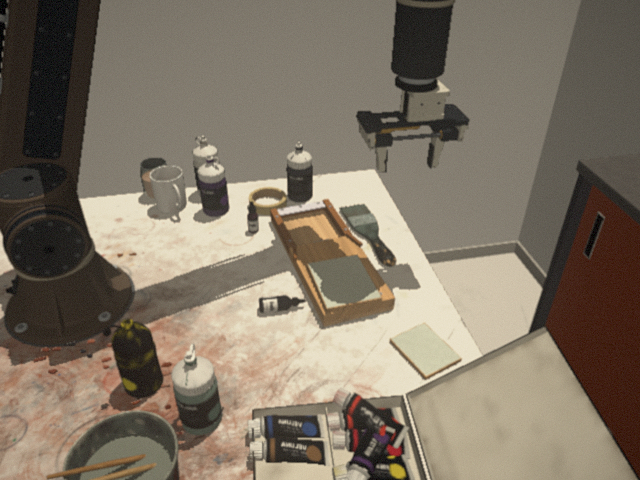

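The panel (in the gripper's shadow) lies on the deck around (358,280) in scene and (343,283) in side. The lip is at (248,218) in scene. The smaller panel on the table at (478,325) is the look-alike. Next I'll measure both frames.

```bash
cat > m.py <<'E'
from h import *
def rect(P):
    r=cv2.minAreaRect((P[:,:2]*1000).astype(np.float32)); return r,cv2.boxPoints(r)
def cloud(n,thing):
    s,rgb,d,c=grab(n); out=[]
    for r in arm.trace(thing,n):
        v,u=np.nonzero(r['mask']&(d>0)); out.append((r['score'],r['extent'],world(u,v,d[v,u],c,s),rgb[v,u]))
    return out
E
python3 - <<'E'
from m import *
for n in('scene','side'):
    for th in('panel_center','jig'):
        for sc,e,P,_ in cloud(n,th)[:3]:
            if len(P)<50: continue
            h=np.percentile(P[:,2],[5,25,50,75,95])*1000
            if th=='panel_center': Q=P[abs(P[:,2]-np.median(P[:,2]))<.004]
            else: Q=P[(P[:,2]>.025)&(P[:,2]<.06)]
            r,b=rect(Q); print(n,th,round(sc,2),e,len(P),'z',h.round(1),'c',np.round(r[0],1),np.round(r[1],1),round(r[2],1),b.round(0).tolist())
            np.save(f'{n}_{th}_{int(e[0])}.npy',P)
E
```

```text
scene panel_center 0.72 [304.2, 249.8, 107.6, 71.0] 3885 z [36.6 43.1 44.1 45.  46.1] c [529.9 -93.6] [113.8 143.4] 4.3 [[468.0, -26.0], [479.0, -169.0], [592.0, -161.0], [581.0, -18.0]]
scene panel_center 0.58 [438.0, 298.8, 80.1, 53.1] 2403 z [ 4.   7.5  8.5  9.4 10.7] c [ 638.7 -265.5] [ 86.7 105.1] 19.0 [[581.0, -230.0], [615.0, -329.0], [697.0, -301.0], [663.0, -202.0]]
scene jig 0.7 [216.2, 201.9, 203.7, 135.1] 8837 z [ 5.9 11.  27.6 32.2 35. ] c [522.   26.1] [154.5 379.9] 7.8 [[420.0, 204.0], [471.0, -173.0], [624.0, -152.0], [573.0, 225.0]]
side panel_center 0.62 [308.2, 253.5, 76.0, 57.2] 2888 z [37.9 43.2 44.2 45.2 46.6] c [530.9 -94.8] [110.9 143.5] 4.9 [[470.0, -28.0], [482.0, -171.0], [592.0, -162.0], [580.0, -19.0]]
side panel_center 0.61 [391.7, 321.9, 69.5, 59.0] 2151 z [ 5.3  8.5  9.7 10.8 12.2] c [ 641.8 -266.2] [ 84.  105.2] 19.5 [[585.0, -231.0], [620.0, -330.0], [699.0, -302.0], [664.0, -203.0]]
side jig 0.78 [274.4, 199.2, 120.2, 130.1] 5813 z [ 7.7 11.5 29.7 32.6 35.3] c [522.4  23.9] [150.4 380.3] 8.0 [[421.0, 202.0], [474.0, -175.0], [623.0, -154.0], [570.0, 223.0]]
```

View pics/wrist0.png

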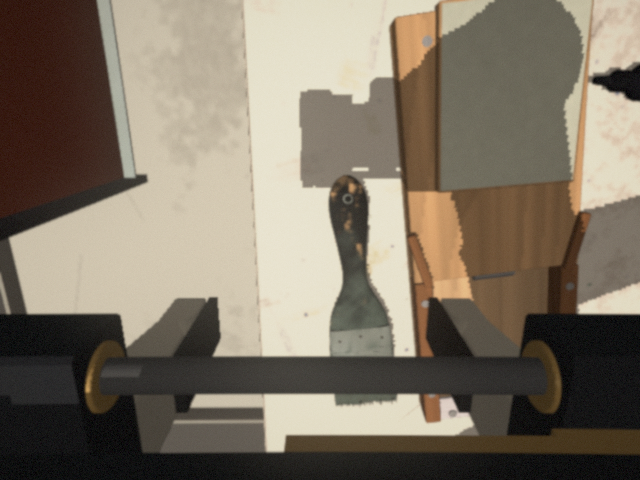

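The wrist view shows the open jig with the panel at top right (505,100) and the brush beside it. The heights (44.1 mm) and sizes match the task. In jig coordinates the panel is at about x −152, y +8 and −3.3° askew. I'll set the fingers half open, go behind the trailing edge and look again before descending.

```bash
python3 -m crank '[[[2,1.4,0.5,-0.5],[4,2.8,1,-1],[6,4.2,1.5,-1.56],[7.56,5.26,2,-1.56],[7.56,5.26,4,-1.56],[7.56,5.26,5,-1.56],[7.56,5.26,5,-1.56],[7.56,5.26,5,-1.56]]]' 0.45
python3 - <<'E'
from m import *
s=arm.get_state(); print(s['eef_pos'],s['ee_rot'],s['width'])
s,rgb,d,c=grab('wrist','wrist1.png')
for n in ('wrist','scene'):
  for sc,e,P,_ in cloud(n,'panel_center')[:2]:
    Q=P[abs(P[:,2]-np.median(P[:,2]))<.004]; r,b=rect(Q); print(n,sc,e,np.median(P[:,2]),r,b.round(0).tolist())
E
```

```text
t: 1.55
eef_pos: [0.5445, -0.1891, 0.1028]
ee_rot: [-3.14, -0.001, -1.434]
force: [-0.1, -0.1, -0.6]
width: 0.0482
gripper_force: 0.0
[ 0.54445847 -0.18907435  0.10278178] [-3.14018176e+00 -6.46561232e-04 -1.43406752e+00] 0.04818654347253876
wrist 0.92 [74.7, 0.0, 192.0, 198.9] 0.008569212397219944 ((640.5953979492188, -265.0151672363281), (82.12610626220703, 103.8740005493164), 19.1840763092041) [[585.0, -229.0], [619.0, -328.0], [696.0, -301.0], [662.0, -202.0]]
wrist 0.67 [236.6, 301.6, 173.6, 136.3] 0.04386999119079128 ((534.5382080078125, -119.90087890625), (108.91519927978516, 90.04004669189453), 7.684288024902344) [[475.0, -83.0], [487.0, -172.0], [595.0, -157.0], [582.0, -68.0]]
scene 0.97 [307.6, 250.1, 103.0, 70.2] 0.04408217629219797 ((528.5924072265625, -93.23064422607422), (111.01979064941406, 144.06492614746094), 5.019595623016357) [[467.0, -26.0], [480.0, -170.0], [590.0, -160.0], [578.0, -17.0]]
scene 0.56 [439.3, 300.7, 77.1, 49.0] 0.008488732571709526 ((638.2075805664062, -265.66754150390625), (85.9747314453125, 104.91524505615234), 19.502262115478516) [[580.0, -231.0], [615.0, -329.0], [696.0, -301.0], [661.0, -202.0]]
```

View pics/wrist1.png

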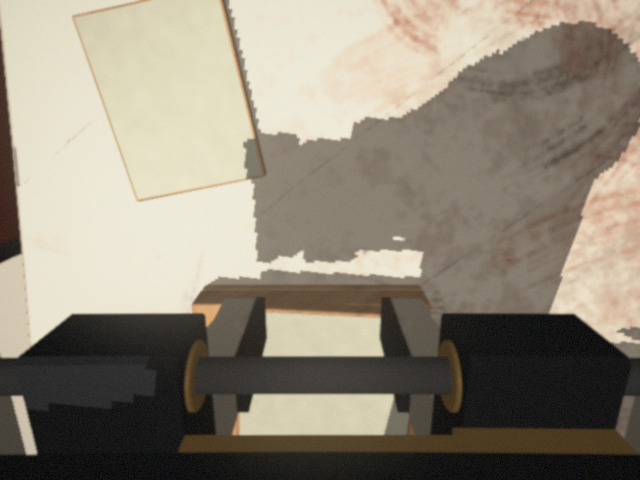

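The panel's trailing end sits between the fingers at (315,305), level with the jig's end. I'll descend behind it and begin pushing.

```bash
python3 -m crank '[[[0,0,1,0],[0,0,2,0],[0,0,2.6,0],[0,0,2.6,0],[-0.2,0,2.6,0],[-0.4,0,2.6,0],[-0.6,0,2.6,0],[-0.8,-0.03,2.6,0],[-1,-0.06,2.6,0],[-1.2,-0.09,2.6,0],[-1.4,-0.12,2.6,0],[-1.4,-0.12,2.6,0]]]'
python3 - <<'E'
from m import *
for n in ('side','scene'):
  for sc,e,P,_ in cloud(n,'panel_center')[:2]:
    Q=P[abs(P[:,2]-np.median(P[:,2]))<.004]; r,b=rect(Q); print(n,sc,e,np.median(P[:,2]),r,b.round(0).tolist())
E
```

```text
t: 3.3
eef_pos: [0.5415, -0.1534, 0.0363]
ee_rot: [3.141, 0.0, -1.434]
force: [-0.4, 0.1, -0.5]
width: 0.0481
gripper_force: 0.0
side 0.6 [318.8, 254.5, 49.1, 50.4] 0.044044191584701874 ((536.1394653320312, -86.09605407714844), (147.5189666748047, 93.0086898803711), 80.8565673828125) [[479.0, -152.0], [570.0, -166.0], [594.0, -21.0], [502.0, -6.0]]
scene 0.97 [438.1, 298.2, 79.8, 54.7] 0.008495437472394488 ((639.3165283203125, -265.18341064453125), (85.7047348022461, 104.67762756347656), 19.335596084594727) [[582.0, -230.0], [616.0, -329.0], [697.0, -300.0], [662.0, -202.0]]
scene 0.68 [298.5, 246.4, 69.0, 71.3] 0.04397463192059455 ((525.2246704101562, -73.59119415283203), (113.5773696899414, 142.9687957763672), 7.634038925170898) [[459.0, -10.0], [478.0, -152.0], [591.0, -137.0], [572.0, 5.0]]
```

```bash
python3 -m crank '[[[-0.2,-0.04,0,0],[-0.4,-0.08,0,0],[-0.6,-0.12,0,0],[-0.8,-0.16,0,0],[-1,-0.2,0,0],[-1.2,-0.24,0,0],[-1.4,-0.28,0,0],[-1.6,-0.32,0,0],[-1.8,-0.34,0,0],[-2,-0.36,0,0],[-2.2,-0.36,0,0],[-2.2,-0.36,0,0]]]'
python3 - <<'E'
from m import *
grab('scene','scene2.png')
for n in ('side','scene'):
  for sc,e,P,_ in cloud(n,'panel_center')[:2]:
    Q=P[abs(P[:,2]-np.median(P[:,2]))<.004]; r,b=rect(Q); print(n,sc,e,np.median(P[:,2]),r,b.round(0).tolist())
E
```

```text
t: 5.0
eef_pos: [0.5432, -0.0978, 0.0366]
ee_rot: [-3.141, 0.0, -1.434]
force: [0.2, -0.6, 0.6]
width: 0.0483
gripper_force: 0.0
side 0.83 [316.3, 238.4, 42.7, 45.9] 0.043910895860512236 ((537.4135131835938, -38.51210021972656), (139.9102020263672, 83.77395629882812), 72.47216033935547) [[476.0, -93.0], [556.0, -118.0], [598.0, 16.0], [519.0, 41.0]]
side 0.66 [390.1, 322.3, 69.9, 55.1] 0.009732566745147853 ((641.0361328125, -266.0198974609375), (83.9742431640625, 105.82886505126953), 19.493343353271484) [[584.0, -230.0], [619.0, -330.0], [698.0, -302.0], [663.0, -202.0]]
scene 0.73 [436.7, 298.1, 80.4, 55.5] 0.008416428573123776 ((639.30029296875, -265.2275695800781), (87.85503387451172, 106.4660415649414), 20.492544174194336) [[580.0, -231.0], [617.0, -330.0], [699.0, -300.0], [662.0, -200.0]]
scene 0.63 [277.8, 233.3, 89.2, 65.7] 0.0438422897112664 ((525.1490478515625, -18.13532257080078), (111.15515899658203, 144.00286865234375), 5.992925643920898) [[462.0, 48.0], [477.0, -96.0], [588.0, -84.0], [573.0, 59.0]]
```

View pics/scene2.png

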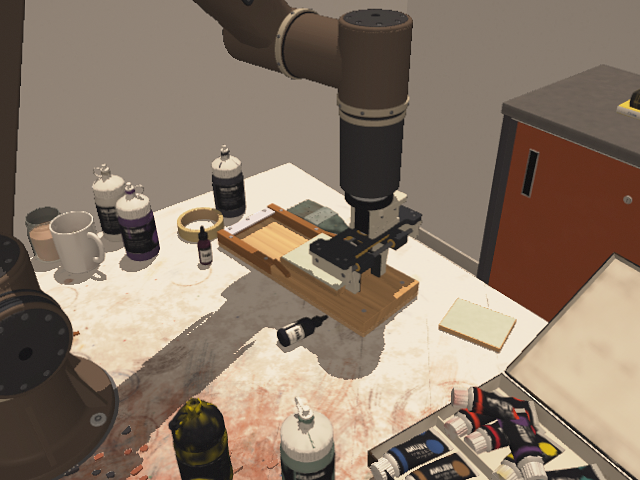

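The panel is now at jig x ≈ −76, y ≈ 3, entering the guides; the fingers are square behind its trailing edge at (350,270). I'll keep pushing.

```bash
python3 -m crank '[[[-0.2,-0.02,0,0],[-0.4,-0.04,0,0],[-0.6,-0.05,0,0],[-0.8,-0.05,0,0],[-1,-0.05,0,0],[-1.2,-0.05,0,0],[-1.4,-0.05,0,0],[-1.6,-0.05,0,0],[-1.8,-0.05,0,0],[-2,-0.05,0,0],[-2.2,-0.05,0,0],[-2.4,-0.05,0,0]]]'
python3 -m crank '[[[-0.2,0,0,0],[-0.4,0,0,0],[-0.6,0,0,0],[-0.8,0,0,0],[-1,0,0,0],[-1.2,0,0,0],[-1.4,0,0,0],[-1.6,0,0,0],[-1.8,0,0,0],[-2,0,0,0],[-2,0,0,0]]]'
cat > p.py <<'E'
from m import *
O=np.array([517.6,57.2]);a=np.radians(97.8);u=np.array([np.cos(a),np.sin(a)]);w=np.array([-u[1],u[0]])
s=arm.get_state();t=s['eef_pos'][:2]*1000-O;print('tcp jig',t@u,t@w,s['eef_pos'][2],'F',s['force'].round(1))
for n in ('side','scene'):
  for sc,e,P,_ in cloud(n,'panel_center')[:2]:
    J=np.c_[(P[:,:2]*1000-O)@np.c_[u,w],P[:,2]*1000]
    if abs(np.median(J[:,1]))>90: continue
    A=np.c_[J[:,:2],np.ones(len(J))]; k=np.ones(len(J),bool)
    for _ in range(5):
        f=np.linalg.lstsq(A[k],J[k,2],rcond=None)[0]; k=abs(A@f-J[:,2])<3
    lo,hi=np.percentile(J[k],[1,99],axis=0); print(n,round(sc,2),len(P),'slope x,y deg',np.degrees(np.arctan(f[:2])).round(2),'lo',lo.round(1),'hi',hi.round(1),'z at hi/lo x',f@[hi[0],0,1],f@[lo[0],0,1])
E
python3 p.py
```

```text
t: 6.75
eef_pos: [0.5362, -0.0383, 0.0366]
ee_rot: [3.142, 0.0, -1.435]
force: [0.8, -1.4, 0.1]
width: 0.048
gripper_force: 0.8
t: 8.12
eef_pos: [0.5294, 0.0114, 0.0365]
ee_rot: [3.142, 0.0, -1.434]
force: [-0.0, -0.0, 0.0]
width: 0.0484
gripper_force: 0.0
tcp jig -46.95491384441274 -5.481795289734127 0.03648421460983774 F [-0. -0.  0.]
side 0.81 442 slope x,y deg [-11.67   0.14] lo [-36.  -52.   31.4] hi [59.6 52.5 53.5] z at hi/lo x 32.35133051106767 52.0877593562568
side 0.66 2118 slope x,y deg [-0.94 -0.31] lo [-391.3 -123.8    6.7] hi [-285.6  -34.5   12.9] z at hi/lo x 8.490095615666435 10.223251583883329
scene 0.87 808 slope x,y deg [-11.98   0.56] lo [-34.9 -28.6  22. ] hi [100.9  55.2  52.7] z at hi/lo x 22.63326342681445 51.43991468947472
scene 0.58 2497 slope x,y deg [ 0.22 -0.13] lo [-390.7 -121.2    5.9] hi [-283.5  -30.8   11.2] z at hi/lo x 8.593818512799672 8.175734434781974
```

The panel has tipped as expected: 12° nose-down, leading edge at about 101. Next I'll go on under the lip more slowly.

```bash
python3 -m crank '[[[-0.15,0.02,0,0],[-0.3,0.04,0,0],[-0.45,0.06,0,0],[-0.6,0.08,0,0],[-0.75,0.1,0,0],[-0.9,0.1,0,0],[-1.05,0.1,0,0],[-1.2,0.1,0,0],[-1.3,0.1,0,0],[-1.3,0.1,0,0]]]'
python3 p.py
```

```text
t: 9.57
eef_pos: [0.5227, 0.0431, 0.0366]
ee_rot: [-3.141, 0.0, -1.434]
force: [0.3, -0.6, -0.3]
width: 0.0484
gripper_force: 0.0
tcp jig -14.66346192421026 -3.1487928136236407 0.036618512072295446 F [ 0.3 -0.6 -0.3]
side 0.81 523 slope x,y deg [-8.88  0.14] lo [ -5.1 -49.7  27.7] hi [99.3 53.6 46.4] z at hi/lo x 28.780568092320813 45.102124969297066
side 0.66 2205 slope x,y deg [-1.   -0.25] lo [-391.  -124.1    6.6] hi [-285.5  -33.9   12.7] z at hi/lo x 8.57145165110932 10.411871418238853
scene 0.97 2393 slope x,y deg [ 0.17 -0.08] lo [-390.5 -121.5    5.9] hi [-284.5  -30.6   11.1] z at hi/lo x 8.605010874007807 8.282174446989487
```

```bash
python3 -m crank '[[[-0.08,0,0,0],[-0.16,0,0,0],[-0.24,0,0,0],[-0.24,0,0,0]]]'; python3 p.py | grep -v ' -39'
```

```text
t: 10.28
eef_pos: [0.5218, 0.0489, 0.0366]
ee_rot: [-3.142, 0.0, -1.434]
force: [-0.2, 0.3, -0.7]
width: 0.0482
gripper_force: 0.0
tcp jig -8.745734313410168 -3.0243381035080223 0.036574893176938475 F [-0.2  0.3 -0.7]
side 0.86 620 slope x,y deg [-8.96 -0.05] lo [ -0.8 -51.3  26.3] hi [109.8  54.1  46. ] z at hi/lo x 27.229133233535748 44.66601828605316
side 0.85 2116 slope x,y deg [-0.94 -0.16] lo [-391.2 -123.6    6.6] hi [-285.6  -33.6   12.8] z at hi/lo x 8.694660894369619 10.420552266121348
scene 0.94 922 slope x,y deg [-8.9   0.09] lo [  1.6 -45.8  22.3] hi [133.7  56.5  45.1] z at hi/lo x 23.396500789025108 44.091882502972425
scene 0.68 2394 slope x,y deg [ 0.34 -0.15] lo [-390.8 -120.9    5.8] hi [-283.3  -30.1   11.3] z at hi/lo x 8.754280121433677 8.115177224067708
```

```bash
python3 -m crank '[[[-0.05,0,0,0],[-0.1,0,0,0],[-0.1,0,0,0]]]'; python3 p.py | grep -v ' -39'
```

```text
t: 10.85
eef_pos: [0.5215, 0.0514, 0.0366]
ee_rot: [-3.141, 0.0, -1.435]
force: [-0.3, -0.4, 0.4]
width: 0.048
gripper_force: 0.0
tcp jig -6.3170954977144 -3.048380214704434 0.0365857178993612 F [-0.3 -0.4  0.4]
side 0.74 2213 slope x,y deg [-0.93 -0.41] lo [-391.2 -124.     6.8] hi [-284.6  -33.3   12.7] z at hi/lo x 8.361218853700224 10.091074998141949
side 0.58 598 slope x,y deg [-7.36  0.11] lo [  2.  -50.4  25.9] hi [113.   53.6  42.2] z at hi/lo x 26.9286017466315 41.250315498361644
scene 0.76 2451 slope x,y deg [ 0.26 -0.18] lo [-390.5 -121.3    5.7] hi [-284.1  -30.5   11.2] z at hi/lo x 8.525250092749069 8.038729517309829
scene 0.62 931 slope x,y deg [-7.53  0.11] lo [  4.6 -46.1  23.3] hi [132.8  56.4  42.2] z at hi/lo x 24.016533278423292 40.978037004679564
```

The tail has dropped off the deck onto the catch slope: tilt 7.4°, rear top at 41 mm, leading edge under the lip. I'll back off, lift, shut the fingers and move over the trailing edge.

```bash
python3 -m crank '[[[0.3,0,0,0],[0.3,0,-0.8,0],[0.3,0,-1.6,0],[0,0.1,-1.6,0],[-0.6,0.12,-1.6,0],[-0.95,0.12,-1.6,0],[-0.95,0.12,-1.6,0],[-0.95,0.12,-1,0],[-0.95,0.12,-0.5,0],[-0.95,0.12,-0.4,0],[-0.95,0.12,-0.4,0]]]' 1; python3 p.py | grep -v ' -39'; python3 -c "
from h import *
grab('wrist','wrist3.png')"
```

```text
t: 12.42
eef_pos: [0.5151, 0.074, 0.0461]
ee_rot: [3.141, -0.0, -1.435]
force: [0.4, -0.5, -0.2]
width: 0.0006
gripper_force: 0.0
tcp jig 17.01467033739068 0.2071544343693603 0.046073837204984945 F [ 0.4 -0.5 -0.2]
side 0.85 2102 slope x,y deg [-1.02 -0.32] lo [-390.9 -123.8    6.6] hi [-285.   -33.2   12.8] z at hi/lo x 8.35079975076091 10.239684992051519
side 0.7 1045 slope x,y deg [-7.47  0.09] lo [  2.2 -53.3  24.4] hi [124.2  57.6  42.5] z at hi/lo x 25.367033776631636 41.363136416065814
scene 0.56 1364 slope x,y deg [-7.46  0.13] lo [  4.  -50.2  23.1] hi [133.   55.7  42. ] z at hi/lo x 24.041223679800435 40.93086627819294
scene 0.56 2399 slope x,y deg [ 0.24 -0.04] lo [-390.5 -121.3    5.9] hi [-283.2  -30.4   11.3] z at hi/lo x 8.791984423485793 8.336367713470793
```

View pics/wrist3.png

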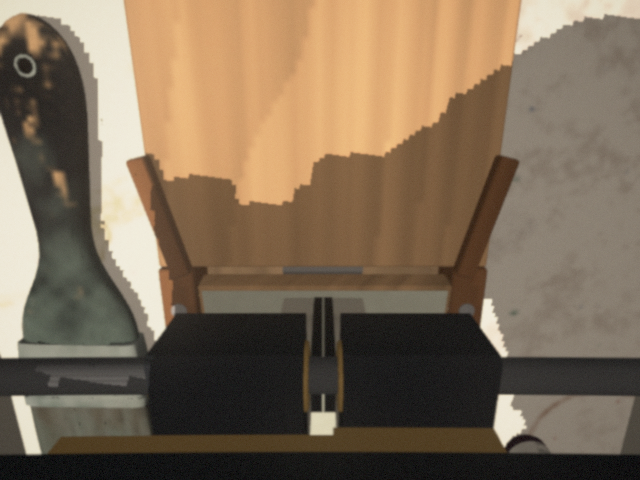

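The trailing edge runs along row ≈278 with the catch at (322,270), and the shut fingers are centred just past it. I'll press down in small steps.

```bash
python3 -m crank '[[[0,0,0.1,0],[0,0,0.2,0],[0,0,0.27,0],[0,0,0.32,0],[0,0,0.32,0]]]'; python3 -m crank '[[[0,0,0.04,0],[0,0,0.08,0],[0,0,0.08,0]]]';python3 -m crank '[[[0,0,0.04,0],[0,0,0.08,0],[0,0,0.08,0]]]'
```

```text
t: 13.3
eef_pos: [0.5153, 0.0742, 0.0385]
ee_rot: [3.142, -0.0, -1.435]
force: [0.1, -0.4, 1.8]
width: 0.0002
gripper_force: 0.7
t: 13.68
eef_pos: [0.5153, 0.0742, 0.0366]
ee_rot: [-3.142, -0.0, -1.435]
force: [0.4, -2.9, 4.2]
width: 0.0003
gripper_force: 1.9
t: 14.05
eef_pos: [0.515, 0.0745, 0.0342]
ee_rot: [3.141, 0.0, -1.435]
force: [0.4, -0.1, -0.8]
width: 0.0007
gripper_force: 0.0
```

```bash
python3 p.py | grep -v ' -39'
```

```text
tcp jig 17.502882859468066 0.1993826025227156 0.034235237142917964 F [ 0.4 -0.1 -0.8]
side 0.78 2211 slope x,y deg [-0.96 -0.25] lo [-391.4 -124.2    6.8] hi [-285.   -33.5   12.7] z at hi/lo x 8.460597065812626 10.241100751950697
side 0.74 656 slope x,y deg [-0.39  0.08] lo [ 13.2 -53.2  19.9] hi [108.3  49.2  25.4] z at hi/lo x 22.23012227359638 22.877979703608556
scene 0.96 975 slope x,y deg [-0.24  0.24] lo [ 11.5 -51.4  19.6] hi [133.   46.6  25. ] z at hi/lo x 22.00625077375007 22.52278377214792
```

The panel snapped flat, with its top at 22.3 mm. I'll retract and check the catch.

```bash
python3 -m crank '[[[0,0,-0.8,0],[0,0,-2,0],[1,0,-4,0],[1,0,-4,0],[1,0,-4,0]]]'; python3 p.py | grep -v ' -39'; python3 -c "
from h import *
s,rgb,d,c=grab('wrist','wrist4.png')"
```

```text
t: 14.88
eef_pos: [0.5183, 0.0495, 0.1343]
ee_rot: [-3.141, 0.001, -1.435]
force: [-0.2, 0.9, -0.1]
width: 0.0004
gripper_force: 0.0
tcp jig -7.6954209533554545 0.34406420792967807 0.13434555281968516 F [-0.2  0.9 -0.1]
side 0.93 1481 slope x,y deg [-0.03  0.06] lo [ 13.3 -53.3  20. ] hi [135.6  50.5  25.4] z at hi/lo x 22.59499918245489 22.6584089728211
side 0.83 2173 slope x,y deg [-0.89 -0.24] lo [-390.5 -123.6    6.8] hi [-284.6  -33.5   12.7] z at hi/lo x 8.627442283783214 10.27421650475706
scene 0.79 1866 slope x,y deg [-0.13  0.21] lo [ 12.7 -52.   19.7] hi [134.4  46.7  25.1] z at hi/lo x 22.343794164376394 22.61581310927145
```

View pics/wrist4.png

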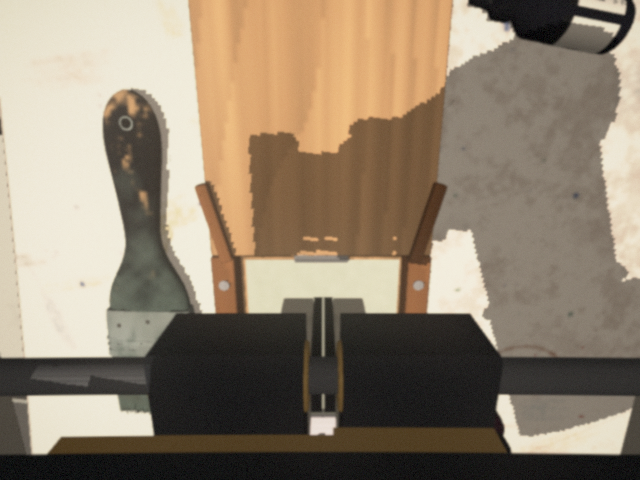

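The catch nose shows over the panel's trailing edge at (322,259). The panel is level with its top at 22.5 mm, and the robot is clear.

```bash
python3 -c "
from station import arm
print(arm.job_done())"
```

```text
the job is handed in; nothing more can be done
None
```

The panel is loaded and the job is handed in: it lies flat with its leading edge under the lip and the catch out over its trailing edge, and I moved none of the bystanders.

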